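# Clamp a tin for opening with a ratchet lever

### The job

Clamp the tomato tin in the grey tin clamp, ready for opening, with the clamp's ratchet lever: turn the lever clockwise (seen from above), and where a stop post ends the stroke, lift the lever off its serrations, swing it back, let it drop in and turn again, until the pad holds the tin firmly: it is tight when the turning pull at the red grip has risen by about 5 N above what free turning takes, and much beyond that would dent the tin. Then lift the lever once more, park it back at the stop post where the strokes begin, with its serrations fully engaged and the tin still clamped, and let go. Only lean gently on the stop posts, and leave the tin and the things about it where they are.

Things in the scene. Friction and masses are not known exactly. Their poses are not given: they have to be found in the camera images.
- clamp_stand: Grey tin clamp fixed to the bench. Origin on the bench below the upright spindle axis; column at its +y side; the lever points about to its +x. The tin stands under its jaw between two prongs. A 36 mm rubber pad comes down on the axis, 6 mm per rad of clockwise turning (from above), on to the tin, from 7 to 15 mm above it (it varies): tight never in the first stroke, at the latest in the third.
- hub (a point): On the lever's upright axis, 140 mm above the bench; axes as clamp_stand. Round black hub, 53 mm wide, top at 150 mm. Spindle friction holds it where it is left: free turning takes about 10 N at the grip in motion, read as 7 N when stopped between steps. Once the sprung pad touches it adds 170 N of force per rad: 2 N more at the grip for 30 N, 5 N for 50 to 80 N (aim), 7 N for 110 N (too much).
- lever: Black lever, origin on the axis; yaw zero arbitrary: its direction is hub to grip. Level arm 12 mm wide, 136 to 146 mm up. Two dogs under its hub sit in 16 serrations of the spindle (22.5 deg apart, 3 mm high, 0.1 rad play). Seated it turns the spindle both ways; lifted 4 mm or more it swings freely. Caught on their tops it stays 3 mm up until swung on less than a pitch.
- grip (a point): Middle of the lever's red grip, 80 mm from the axis: upright cylinder fixed to the arm, 22 mm diameter, 148 to 194 mm above the bench (point at 171 mm) when seated. Lifted, it takes the lever (4 N) up by 11 mm at most. The rest of the clamp stays below 156 mm. Feel the turning pull with fingers loosely round it (pushing with one): held firmly, part of the torque goes through the wrist.
- lever_lift (a joint): Height of the lever above its seat, m: 0 fully in the serrations, about 0.003 on their tops, 0.011 fully lifted.
- stop_posts: Two upright steel posts, 8 mm thick, 44 mm from the axis, that end the arm's swing: the arm can point from 0.9 rad anticlockwise (strokes begin and the lever is parked here) to 0.9 rad clockwise (strokes end) of the clamp_stand's +x. The arm may lean on a post with up to 25 N at the post (13 N at the grip if the lever is lifted). Origin and axes as clamp_stand.
- park_point (a point): Where the middle of the grip is when the seated lever leans on the post at which strokes begin (0.9 rad anticlockwise of the clamp_stand's +x). It lies on the clamp's column side, to the robot's right.
- tin: Tomato tin, 75 mm wide, 58 mm high, loose, upright on the bench under the pad, its axis within 4 mm of the clamp's. Origin at the centre of its underside, top 58 mm above the bench.
- bowl: White bowl with a flower pattern, 140 mm wide, 63 mm high, on a chopping board. Origin at the centre of its underside. A bystander.
- onion: Brown onion, 78 mm wide, 85 mm high, on the bench. Origin at its underside. A bystander.
- spice_jar: Glass spice jar with a green lid, 46 mm wide, 106 mm high, on the chopping board. Origin at the centre of its underside. A bystander.
- small_tin: Green tin, 57 mm wide, 72 mm high, on the bench. Origin at the centre of its underside. A bystander.
Not all that is in view belongs to the job. What is shaped like the tin but pink or turquoise is not meant.

How it is judged:
On the way, in this order (a step that is already met when the one before it is completed fails the run):
1. the lever is lifted clear of its serrations, the tin not yet clamped (value of joint lever_lift above 0.004 m and contact force between clamp_stand and tin below 20 N), for 0.1 s.
2. back in its serrations, the lever has turned the pad tight on the tin (30 N or more) (value of joint lever_lift below 0.002 m and contact force between clamp_stand and tin above 30 N), for 0.2 s.
3. the lever is lifted clear again while the tin stays clamped (value of joint lever_lift above 0.004 m and contact force between clamp_stand and tin above 30 N), for 0.1 s.
At the end, for the whole second after the job is handed in: The pad presses on the tin with 30 N or more, the lever is seated in its serrations (less than 2 mm up) and at rest, with its grip within 45 mm (just over one serration) of where it is when the lever leans on the post at which strokes begin (all of step 2 and horizontal distance between grip and park_point below 0.045 m and linear speed of lever below 0.02 m/s); the robot touches nothing.
It fails at once if the pad presses on the tin with more than 110 N (dented) (contact force between clamp_stand and tin above 110 N).
It fails at once if the lever is forced against a stop post with more than 25 N (contact force between lever and stop_posts above 25 N).
It fails at once if the tin is moved by more than 10 mm (distance of tin from where it was at the start of the episode above 0.01 m).
It fails at once if a bystander is moved by more than 20 mm (distance of any of bowl, onion, small_tin, spice_jar from where it was at the start of the episode above 0.02 m).
It also fails if it takes over 72 s, if anything falls off the work surface, if the arm or the gripper's body presses on something with over 40 N, if the wrist force passes 120 N, or if a joint passes its speed limit or range.

### The arm

A 6-joint arm with a two-finger parallel gripper is mounted at the origin on a cart in front of the work surface, level with it; the furniture and walls round the work are solid. World frame = base frame: x ahead of the robot, y to its left, z up, the work surface at z = 0. Lengths are in m, angles in rad, forces in N, time in s.
With the tool pointing down it reaches from about 0.375 to 0.9 m from the base axis. Payload 3.1 kg.
Tool frame: the origin (TCP) lies midway between the tips of the shut fingers; the grasp point (between the pads) lies 19 mm behind it; z points along the fingers, y is the line along which they close (so a half turn about z gives the same grasp; the last joint's range is limited). The gripper opens to 85 mm and grips with 20 to 120 N. Pads are 22 mm wide; open, the fingers measure 114 mm over their backs; the gripper's body (76 mm by 85 mm) begins 54 mm behind the grasp point. The pads swing forward as they close: fully open they stand 13 mm farther back than shut.
Start: joints at [1.006, 0.527, 1.433, -0, 1.181, -0.178], TCP at [0.236, 0.579, 0.231] pointing down, gripper open.
Joint ranges: [-3.08, 3.08], [-0.75, 2.2], [0.22, 2.44], [-1.43, 4.57], [0, 2.65], [-2.85, 2.85]. Speed limits (rad/s): [2.79, 2.79, 3.14, 3.14, 3.14, 3.14].

### API

Orientations are given as a rotation vector (axis times angle).
In Python, from rig import manip, viewer, nets gives the robot as it stands. The module is installed in compiled form; this text tells all that it offers.
- The arm moves only by the shell command python3 -m jog 'ROWS'. ROWS is JSON, one flat list of numbers, 5 for each row, row after row: the shift along the tool's x, y, z in units of 15 cm (1.0 is 15 cm), then the turn about the tool's z in units of 2 rad (1.0 is 2 rad), then the closure, from 0 (fully open) to 1 (shut). A call has 1 to 8 rows; each row is the pose to reach, as a shift and turn from the pose commanded when the call began, along the tool's axes at that moment; what a row does not reach only later rows make up. A row lasts 1/12 s, in which the tool goes at most 41.7 mm and 7.16 degrees, less where a joint would pass 70% of its speed; a pose out of reach is approached as far as the arm can. A call with a number of a shift or a turn outside -1 to 1 is refused whole. A call with a gripper value outside its range is refused whole. The fingers move at their own pace and stop on an object; the grip force is fixed at half the most. Time passes only in rows, so rows that repeat a pose let the fingers close. It gives the time, the measured TCP pose, the force, the opening and the grip force at its end, in the units of the state.
- manip.get_state(): the state, without advancing time (a new reading comes with each control period).
- viewer.camera(name): name is "scene" or "top" or "wrist"; returns a dict with "pixels" (480x640x3 uint8, red, green, blue), "fovy" (degrees; the focal length in pixels is half the picture's height over the tangent of half this angle, whatever the lens; pixels are square), "cx", "cy" (the principal point, pixels), "cam_to_world" (4x4, takes a point from camera to world coordinates). Camera axes: x right, y up, looking along -z (the intrinsics and any distortion apply to the point x, -y, -z); pixel columns grow to the right and rows downward; lengths in m; the calibration is good to about 2 mm. A picture is of the moment at which its call begins. There is no depth.
- manip.finish_job(): hands the job in; it is judged then, once.
Trained networks look in the newest picture that a camera, given by its name, has taken for a name from the list of things; names that differ only in an ending like _2 or _b are one class to them, and where a whole thing is asked for, a point or a joint stands for the part that bears it (a point fixed in the world has none). Each returns a list of dicts, best first, with "score" (0 to 1); they miss things now and then, are a little off and sometimes report something else, mostly with a low value. They report only what shows in the picture. A call takes as long as a camera call. They do not tell look-alikes from the thing itself.
- nets.look_for(query, camera): "xy" ([column, row] in pixels, amid what is visible of it).
- nets.place_of(query, camera): "xy" ([column, row] in pixels: a listed point, or the origin of a listed thing).
The state is a dict: "time_s": time; "q": joint angles; "qvel": joint speeds; "effort": joint torques, N m; "tcp_pos": TCP position; "tcp_rot": TCP orientation; "wrist_force": force on the tool from outside, world axes, zero at the start; "ft_torque": the same for the moment, N m; "finger_gap": finger opening in m; "gripper_force": force on a finger pad.
Only numpy, scipy, OpenCV 4.12 (cv2) and the standard library are available. Lean on these libraries where they do the work, as an engineer would, in place of code of your own. Each camera call takes 0.05 s, during which the arm holds its last target. There are 200 camera calls.

## Working session

There is one attempt and no reset: what is moved stays moved. The work goes in short steps, Python scripts to look and compute and a shell command to move; the robot and the scene stay as the last step left them, time stands still between calls to the robot, and variables do not carry over. Pictures are saved under pics/ and viewed, at most 10 in all, crops included, and the job is handed in when it is done.

```bash
mkdir -p pics; cat > h.py <<'E'
from rig import manip, viewer, nets
import numpy as np, cv2
from scipy.spatial.transform import Rotation as R
def ray(c,uv):
    f=240/np.tan(np.radians(c['fovy'])/2); M=np.array(c['cam_to_world'])
    d=M[:3,:3]@np.array([(uv[0]-c['cx'])/f,-(uv[1]-c['cy'])/f,-1]); return M[:3,3],d
def atz(c,uv,z):
    o,d=ray(c,uv); return o+d*(z-o[2])/d[2]
E
python3 - <<'E'
from h import *
s=manip.get_state(); print({k:np.round(v,3) for k,v in s.items()}); print(R.from_rotvec(s['tcp_rot']).as_matrix().round(3))
for n in ['scene','top']:
    c=viewer.camera(n); cv2.imwrite(f'pics/{n}0.png',c['pixels'][:,:,::-1]); print(n,[k for k in c],c['fovy'],np.array(c['cam_to_world'])[:3,3])
    for q,z in [('grip',.171),('hub',.14),('clamp_stand',0),('tin',0),('park_point',.171)]:
        for r in nets.place_of(q,n)[:3]: print(n,q,np.round(r['xy']),round(r['score'],2),atz(c,r['xy'],z).round(3))
E
```

```text
{'time_s': np.float64(0.0), 'q': array([ 1.005,  0.528,  1.434,  0.   ,  1.181, -0.178]), 'qvel': array([-0.   , -0.   , -0.   ,  0.   ,  0.   , -0.001]), 'effort': array([ 0.0000e+00, -4.4234e+01, -1.7803e+01, -0.0000e+00,  8.0000e-03,
       -0.0000e+00]), 'tcp_pos': array([0.235, 0.578, 0.23 ]), 'tcp_rot': array([-6.040e-01, -3.082e+00,  3.000e-03]), 'wrist_force': array([ 0.47 ,  0.07 , -0.053]), 'ft_torque': array([0.058, 0.016, 0.004]), 'gripper_force': np.float64(0.0), 'finger_gap': np.float64(0.085)}
[[-0.926  0.377 -0.001]
 [ 0.377  0.926 -0.002]
 [ 0.    -0.002 -1.   ]]
scene ['pixels', 'fovy', 'cx', 'cy', 'cam_to_world'] 56.024415952423794 [-0.11336957 -1.06614045  0.70989952]
scene grip [294. 214.] 0.9 [ 0.47  -0.086  0.171]
scene hub [310. 216.] 0.84 [ 0.535 -0.068  0.14 ]
scene clamp_stand [310. 256.] 0.63 [ 0.54 -0.06  0.  ]
scene tin [259. 249.] 0.93 [0.43  0.066 0.   ]
scene tin [311. 257.] 0.86 [ 0.54  -0.069  0.   ]
scene tin [292. 240.] 0.85 [0.546 0.057 0.   ]
scene park_point [301. 215.] 0.79 [ 0.484 -0.103  0.171]
top ['pixels', 'fovy', 'cx', 'cy', 'cam_to_world'] 53.266467080303585 [ 0.26287014 -0.14255161  1.36530485]
top grip [291. 250.] 0.73 [ 0.478 -0.088  0.171]
top hub [281. 230.] 0.59 [ 0.537 -0.059  0.14 ]
top hub [298. 251.] 0.38 [ 0.483 -0.107  0.14 ]
top clamp_stand [279. 240.] 0.73 [ 0.54  -0.046  0.   ]
top tin [356. 282.] 0.95 [ 0.418 -0.27   0.   ]
top tin [280. 238.] 0.68 [ 0.545 -0.049  0.   ]
top tin [241. 238.] 0.57 [0.543 0.066 0.   ]
top park_point [301. 252.] 0.58 [ 0.474 -0.113  0.171]
```

```bash
python3 - <<'E'
from h import *
a=cv2.imread('pics/scene0.png');b=cv2.imread('pics/top0.png')
A=cv2.resize(a[150:300,200:400],(800,600),interpolation=cv2.INTER_CUBIC)
B=cv2.resize(b[160:310,200:400],(800,600),interpolation=cv2.INTER_CUBIC)
cv2.imwrite('pics/sc.png',A);cv2.imwrite('pics/tc.png',B)
E
```

```text
(no output)
```

View pics/sc.png

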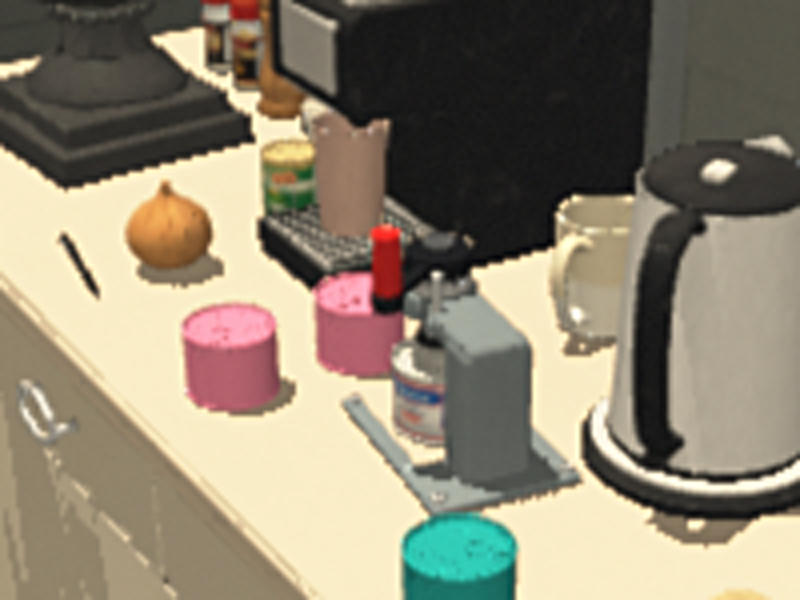

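View pics/tc.png

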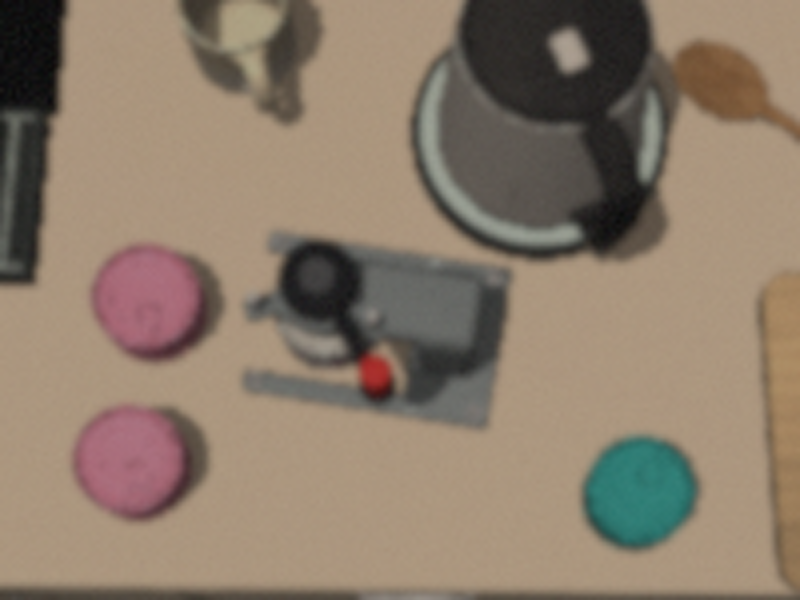

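The scene crop shows the real tin (white/blue label, crop ~(420,390)) standing under the grey clamp, with pink and turquoise look-alikes beside it, which aren't meant. The top crop shows the hub at (318,275), the grip at (376,375), a post at about (370,315) and the column to the right.

```bash
cat >> h.py <<'E'
def red(n):
    c=viewer.camera(n); p=cv2.cvtColor(c['pixels'],cv2.COLOR_RGB2HSV)
    m=(((p[...,0]<6)|(p[...,0]>175))&(p[...,1]>190)&(p[...,2]>90)).astype(np.uint8)
    k,l,st,ce=cv2.connectedComponentsWithStats(m)
    return c,[(ce[i].round(1),st[i]) for i in range(1,k) if st[i][4]>15]
E
python3 - <<'E'
from h import *
for n in ['scene','top']:
    c,r=red(n)
    for ce,st in r: print(n,ce,st,atz(c,ce,.171).round(3),atz(c,ce,.19).round(3))
    if n=='top':
        for nm,uv,z in [('hubtop',(279.5,228.8),.15),('railA0',(269,220),0.005),('railA1',(326,227.5),.005),('railB0',(262,255),.005),('kettlehandle',(350,221),.1),('col corner',(319,247),.12)]:
            print(nm,atz(c,uv,z).round(3))
E
```

```text
scene [257.6 150.1] [251 146  14   9  57] [0.655 0.493 0.171] [0.628 0.438 0.19 ]
scene [296.3 215.2] [293 207   7  18 106] [ 0.472 -0.096  0.171] [ 0.451 -0.131  0.19 ]
scene [441.5 367.3] [433 362  16   9  58] [ 0.368 -0.723  0.171] [ 0.351 -0.735  0.19 ]
hubtop [ 0.539 -0.056  0.15 ]
railA0 [ 0.597 -0.015  0.005]
railA1 [ 0.577 -0.181  0.005]
railB0 [0.494 0.002 0.005]
kettlehandle [ 0.574 -0.244  0.1  ]
col corner [ 0.497 -0.16   0.12 ]
```

```bash
python3 -m jog '[-0.2,-0.2,-0.33,0,0, -0.4,-0.45,-0.33,0,0, -0.6,-0.7,-0.33,0,0, -0.79,-0.89,-0.33,0,0, -0.79,-0.89,-0.33,0,0, -0.79,-0.89,-0.33,0,0]' >/dev/null
python3 -m jog '[-0.79,-0.89,0,0,0,-0.79,-0.89,0,0,0,-0.79,-0.89,0,0,0,-0.79,-0.89,0,0,0,-0.79,-0.89,0,0,0]' >/dev/null
python3 -m jog '[-0.79,-0.89,0,0,0,-0.79,-0.89,0,0,0,-0.79,-0.89,0,0,0,-0.79,-0.89,0,0,0,-0.79,-0.89,0,0,0]'
python3 -m jog '[-0.79,-0.89,0,-0.46,0,-0.79,-0.89,0,-0.46,0,-0.79,-0.89,0,-0.46,0,-0.79,-0.89,0,-0.46,0,-0.79,-0.89,0,-0.46,0,-0.79,-0.89,0,-0.46,0,-0.79,-0.89,0,-0.46,0,-0.79,-0.89,0,-0.46,0]'
python3 - <<'E'
from h import *
s=manip.get_state(); M=R.from_rotvec(s['tcp_rot']).as_matrix(); print(s['tcp_pos'].round(4) if hasattr(s['tcp_pos'],'round') else s['tcp_pos'],np.degrees(np.arctan2(M[1,1],M[0,1])),np.round(s['q'],2))
c=viewer.camera('wrist'); cv2.imwrite('pics/w1.png',c['pixels'][:,:,::-1]); print(np.array(c['cam_to_world']).round(3))
for q,z in [('grip',.171),('hub',.14),('park_point',.171)]:
    for r in nets.place_of(q,'wrist')[:2]: print(q,np.round(r['xy']),round(r['score'],2),atz(c,r['xy'],z).round(4))
E
```

```text
time_s: 2.03
tcp_pos: [0.417, 0.0697, 0.2814]
tcp_rot: [0.61, 3.078, -0.002]
wrist_force: [0.1, 0.1, 0.4]
finger_gap: 0.0853
gripper_force: 0.0
time_s: 2.7
tcp_pos: [0.4741, -0.0951, 0.2807]
tcp_rot: [-0.834, 3.028, 0.0]
wrist_force: [-0.8, 0.1, -0.7]
finger_gap: 0.0854
gripper_force: 0.0
[ 0.4741 -0.0951  0.2807] 120.79760871376459 [-0.43  0.27  1.71  0.    1.15 -2.54]
[[-0.511 -0.828 -0.231  0.415]
 [ 0.859 -0.492 -0.137 -0.131]
 [-0.    -0.269  0.963  0.424]
 [ 0.     0.     0.     1.   ]]
grip [326. 223.] 0.87 [ 0.4694 -0.0959  0.171 ]
park_point [300. 226.] 0.86 [ 0.4796 -0.1096  0.171 ]
park_point [325. 252.] 0.21 [ 0.4874 -0.0863  0.171 ]
```

View pics/w1.png

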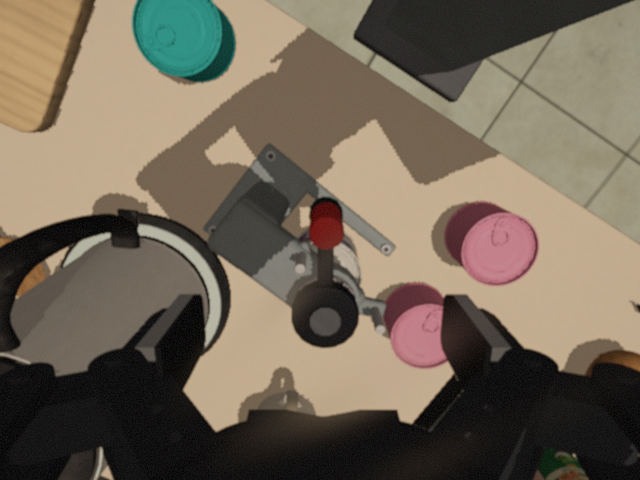

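```bash
python3 - <<'E'
from h import *
c=viewer.camera('wrist')
for uv,z in [((325,314),.15),((325,321),.15),((326,234),.194),((325,212),.148)]: print(uv,atz(c,uv,z).round(4))
E
python3 -m jog '[0.02,0,0.25,0,0, 0.02,0,0.5,0,0, 0.02,0,0.7,0,0, 0.02,0,0.79,0,0, 0.02,0,0.79,0,0.3, 0.02,0,0.79,0,0.62, 0.02,0,0.79,0,0.62, 0.02,0,0.79,0,0.62]'
python3 - <<'E'
from h import *
c=viewer.camera('wrist'); cv2.imwrite('pics/w2.png',c['pixels'][:,:,::-1])
E
```

```text
(325, 314) [ 0.5356 -0.0566  0.15  ]
(325, 321) [ 0.5407 -0.0536  0.15  ]
(326, 234) [ 0.47   -0.0947  0.194 ]
(325, 212) [ 0.4675 -0.0966  0.148 ]
time_s: 3.62
tcp_pos: [0.4719, -0.0965, 0.1638]
tcp_rot: [-0.827, 3.028, -0.004]
wrist_force: [0.4, -0.9, -0.2]
finger_gap: 0.0386
gripper_force: 0.0
```

View pics/w2.png

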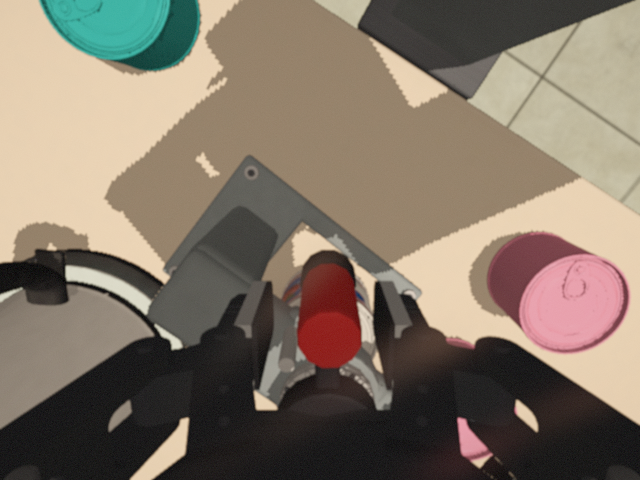

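The grip (red, ~(330,310)) stands between the open fingers. Start stroke one in two parts and watch the pull.

```bash
cat > st.py <<'E'
from h import *
def st(H=(0.538,-0.055),X=173.1):
    s=manip.get_state(); M=R.from_rotvec(s['tcp_rot']).as_matrix(); p=np.array(s['tcp_pos']); d=p[:2]-H
    th=np.arctan2(d[1],d[0]); t=np.array([np.sin(th),-np.cos(th)]); F=np.array(s['wrist_force'])
    a=(np.degrees(th)-X+180)%360-180
    yaw=np.degrees(np.arctan2(M[1,1],M[0,1]))
    print('t %.2f ang %.3f rad(ccw of x_c) r %.1f z %.4f yawerr %.1f Fpull %.1f Frad %.1f Fz %.1f gap %.4f gf %.1f q6 %.2f'%(s['time_s'],np.radians(a),1e3*np.hypot(*d),p[2],(yaw+90-np.degrees(th)+180)%360-180,-F[:2]@t,F[:2]@d/np.hypot(*d),F[2],s['finger_gap'],s['gripper_force'],s['q'][5]))
if __name__=='__main__': st()
E
python3 st.py
python3 -m jog '[0,0,0,0,0.72, 0,0.0532,0,0.05,0.72, -0.01,0.106,0,0.1,0.72, -0.024,0.158,0,0.15,0.72, -0.042,0.208,0,0.2,0.72, -0.065,0.256,0,0.25,0.72, -0.065,0.256,0,0.25,0.72]' >/dev/null; python3 st.py
python3 -m jog '[-0.003,0.0532,0,0.05,0.72, -0.01,0.106,0,0.1,0.72, -0.024,0.158,0,0.15,0.72, -0.042,0.208,0,0.2,0.72]' >/dev/null; python3 st.py; python3 -m jog '[0,0,0,0,0.72,0,0,0,0,0.72]'>/dev/null; python3 st.py
```

```text
t 3.67 ang 0.680 rad(ccw of x_c) r 78.1 z 0.1638 yawerr -1.5 Fpull 0.2 Frad -0.2 Fz 0.3 gap 0.0328 gf 0.0 q6 -2.54
t 4.25 ang 0.183 rad(ccw of x_c) r 78.0 z 0.1635 yawerr -1.7 Fpull 8.7 Frad 2.8 Fz 0.9 gap 0.0237 gf 4.1 q6 -1.97
t 4.58 ang -0.220 rad(ccw of x_c) r 78.5 z 0.1634 yawerr -1.7 Fpull 10.0 Frad 2.1 Fz 4.4 gap 0.0241 gf 5.2 q6 -1.50
t 4.75 ang -0.229 rad(ccw of x_c) r 78.7 z 0.1634 yawerr -0.9 Fpull 7.0 Frad 2.2 Fz 4.0 gap 0.0243 gf 3.9 q6 -1.50
```

```bash

python3 -m jog '[-0.003,0.0532,0,0.05,0.72, -0.01,0.106,0,0.1,0.72, -0.024,0.158,0,0.15,0.72,-0.024,0.158,0,0.15,0.72,-0.024,0.158,0,0.15,0.72]' >/dev/null; python3 st.py
python3 -m jog '[-0.003,0.0532,0,0.05,0.72, -0.01,0.106,0,0.1,0.72, -0.016,0.133,0,0.125,0.72,-0.016,0.133,0,0.125,0.72,-0.016,0.133,0,0.125,0.72]' >/dev/null; python3 st.py
python3 - <<'E'
from h import *
c=viewer.camera('top'); cv2.imwrite('pics/t2.png',cv2.resize(c['pixels'][170:290,210:370,::-1],(800,600)))
E
```

```text
t 5.17 ang -0.533 rad(ccw of x_c) r 79.2 z 0.1633 yawerr -0.7 Fpull 8.2 Frad 0.4 Fz 5.4 gap 0.0236 gf 3.8 q6 -1.15
t 5.58 ang -0.780 rad(ccw of x_c) r 79.7 z 0.1631 yawerr -0.8 Fpull 8.4 Frad -0.3 Fz 6.1 gap 0.0242 gf 3.9 q6 -0.86
```

View pics/t2.png

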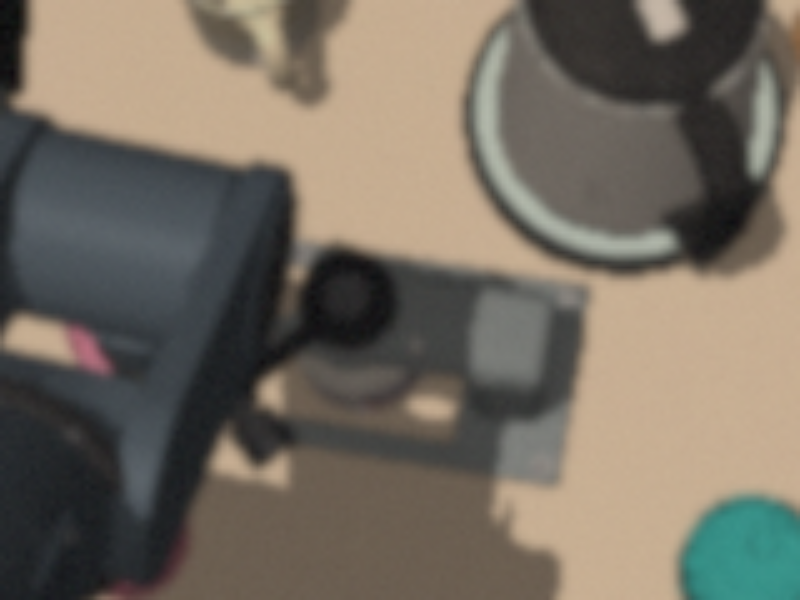

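```bash

python3 -m jog '[0,0,0,0,1,0,0,0,0,1,0,0,0,0,1,0,0,0,0,1]' >/dev/null; python3 st.py
python3 -m jog '[0,0,-0.03,0,1,0,0,-0.055,0,1,0,0,-0.055,0,1,0,0,-0.055,0,1]' >/dev/null; python3 st.py
```

```text
t 5.97 ang -0.777 rad(ccw of x_c) r 79.8 z 0.1633 yawerr -1.0 Fpull 8.3 Frad -0.0 Fz 7.7 gap 0.0205 gf 58.3 q6 -0.86
t 6.30 ang -0.794 rad(ccw of x_c) r 79.6 z 0.1704 yawerr -0.2 Fpull 4.9 Frad -0.9 Fz -4.7 gap 0.0205 gf 60.6 q6 -0.86
```

```bash

python3 -m jog '[-0.003,-0.0532,0,-0.05,1, -0.01,-0.106,0,-0.1,1, -0.024,-0.158,0,-0.15,1,-0.042,-0.208,0,-0.2,1,-0.065,-0.256,0,-0.25,1,-0.093,-0.301,0,-0.3,1,-0.1255,-0.3435,0,-0.35,1,-0.162,-0.3825,0,-0.4,1]' >/dev/null; python3 st.py
python3 -m jog '[-0.003,-0.0532,0,-0.05,1, -0.01,-0.106,0,-0.1,1, -0.024,-0.158,0,-0.15,1,-0.042,-0.208,0,-0.2,1,-0.065,-0.256,0,-0.25,1,-0.093,-0.301,0,-0.3,1,-0.1,-0.311,0,-0.31,1,-0.1,-0.311,0,-0.31,1]' >/dev/null; python3 st.py
```

```text
t 6.97 ang 0.019 rad(ccw of x_c) r 78.3 z 0.1707 yawerr -0.6 Fpull 4.8 Frad 1.3 Fz -4.4 gap 0.0204 gf 60.4 q6 -1.80
t 7.63 ang 0.656 rad(ccw of x_c) r 78.1 z 0.1708 yawerr -2.0 Fpull 3.7 Frad 1.6 Fz -3.8 gap 0.0201 gf 60.5 q6 -2.50
```

```bash

python3 -m jog '[-0.001,-0.0266,0,-0.025,1, -0.003,-0.0532,0,-0.05,1,-0.003,-0.0532,0,-0.05,1]' >/dev/null; python3 st.py
python3 -m jog '[-0.001,-0.0266,0,-0.02,1,-0.0015,-0.04,0,-0.03,1,-0.0015,-0.04,0,-0.03,1]' >/dev/null; python3 st.py
```

```text
t 7.88 ang 0.757 rad(ccw of x_c) r 78.1 z 0.1709 yawerr -2.0 Fpull 3.2 Frad 1.3 Fz -4.5 gap 0.0207 gf 60.5 q6 -2.61
t 8.13 ang 0.821 rad(ccw of x_c) r 78.2 z 0.1707 yawerr -2.2 Fpull 2.8 Frad 1.5 Fz -4.7 gap 0.0202 gf 60.5 q6 -2.68
```

```bash

python3 -m jog '[0,0,0.02,0,1,0,0,0.032,0,1,0,0,0.032,0,1]' >/dev/null; python3 st.py
python3 -m jog '[0,0,0.01,0,1,0,0,0.01,0,1]' >/dev/null; python3 st.py
python3 -m jog '[0,0,0.007,0,1,0,0,0.007,0,1]' >/dev/null; python3 st.py
```

```text
t 8.38 ang 0.820 rad(ccw of x_c) r 78.3 z 0.1657 yawerr -2.1 Fpull 3.4 Frad -0.2 Fz -3.2 gap 0.0205 gf 60.8 q6 -2.68
t 8.55 ang 0.826 rad(ccw of x_c) r 78.4 z 0.1650 yawerr -2.4 Fpull 3.5 Frad 0.0 Fz 2.4 gap 0.0203 gf 61.4 q6 -2.68
t 8.72 ang 0.830 rad(ccw of x_c) r 78.5 z 0.1644 yawerr -2.6 Fpull 3.3 Frad 0.6 Fz 6.1 gap 0.0203 gf 61.8 q6 -2.68
```

```bash

python3 -m jog '[0,0,-0.01,0,0.72,0,0,-0.01,0,0.72,0,0,-0.01,0,0.72]' >/dev/null; python3 st.py
for i in 1 2 3; do python3 -m jog '[-0.001,0.0266,0,0.025,0.72,-0.003,0.0532,0,0.05,0.72,-0.003,0.0532,0,0.05,0.72,-0.003,0.0532,0,0.05,0.72,-0.003,0.0532,0,0.05,0.72]' >/dev/null; python3 st.py; done
python3 - <<'E'
from h import *
for n in ['scene','wrist']:
    c,r=red(n); print(n,[(list(a),list(b)) for a,b in r])
E
```

```text
t 8.97 ang 0.819 rad(ccw of x_c) r 78.7 z 0.1649 yawerr -2.0 Fpull 2.9 Frad -0.6 Fz 2.0 gap 0.0241 gf 1.7 q6 -2.68
t 9.38 ang 0.750 rad(ccw of x_c) r 78.1 z 0.1652 yawerr -3.7 Fpull 8.6 Frad 1.3 Fz -0.7 gap 0.0240 gf 4.1 q6 -2.57
t 9.80 ang 0.648 rad(ccw of x_c) r 78.0 z 0.1652 yawerr -3.6 Fpull 8.3 Frad 2.3 Fz -0.1 gap 0.0239 gf 4.4 q6 -2.46
t 10.22 ang 0.541 rad(ccw of x_c) r 78.1 z 0.1652 yawerr -3.2 Fpull 8.9 Frad 2.8 Fz 1.1 gap 0.0240 gf 4.6 q6 -2.35
scene [([np.float64(257.9), np.float64(150.2)], [np.int32(251), np.int32(147), np.int32(14), np.int32(8), np.int32(56)]), ([np.float64(292.8), np.float64(215.0)], [np.int32(290), np.int32(206), np.int32(8), np.int32(18), np.int32(74)]), ([np.float64(442.6), np.float64(367.3)], [np.int32(433), np.int32(362), np.int32(20), np.int32(9), np.int32(63)])]
wrist [([np.float64(320.1), np.float64(328.9)], [np.int32(286), np.int32(275), np.int32(64), np.int32(93), np.int32(3697)])]
```

```bash

for i in 1 2 3 4; do python3 -m jog '[-0.001,0.0266,0,0.025,0.72,-0.003,0.0532,0,0.05,0.72,-0.003,0.0532,0,0.05,0.72,-0.003,0.0532,0,0.05,0.72,-0.003,0.0532,0,0.05,0.72]' >/dev/null; python3 st.py; done
```

```text
t 10.73 ang 0.434 rad(ccw of x_c) r 78.1 z 0.1651 yawerr -2.8 Fpull 9.1 Frad 2.9 Fz 2.2 gap 0.0236 gf 4.6 q6 -2.24
t 11.15 ang 0.328 rad(ccw of x_c) r 78.2 z 0.1651 yawerr -2.4 Fpull 9.8 Frad 3.6 Fz 3.5 gap 0.0241 gf 4.6 q6 -2.12
t 11.57 ang 0.222 rad(ccw of x_c) r 78.4 z 0.1650 yawerr -2.0 Fpull 8.6 Frad 2.9 Fz 4.9 gap 0.0242 gf 4.6 q6 -2.01
t 11.98 ang 0.116 rad(ccw of x_c) r 78.6 z 0.1649 yawerr -1.8 Fpull 9.4 Frad 2.8 Fz 5.2 gap 0.0239 gf 4.6 q6 -1.89
```

```bash

for i in 1 2 3; do python3 -m jog '[-0.001,0.0266,0,0.025,0.72,-0.003,0.0532,0,0.05,0.72,-0.003,0.0532,0,0.05,0.72,-0.003,0.0532,0,0.05,0.72,-0.003,0.0532,0,0.05,0.72]' >/dev/null; python3 st.py; done
```

```text
t 12.40 ang 0.013 rad(ccw of x_c) r 78.7 z 0.1648 yawerr -1.5 Fpull 8.9 Frad 1.9 Fz 4.9 gap 0.0237 gf 4.5 q6 -1.77
t 12.82 ang -0.090 rad(ccw of x_c) r 78.9 z 0.1648 yawerr -1.4 Fpull 9.1 Frad 1.4 Fz 5.8 gap 0.0240 gf 4.5 q6 -1.66
t 13.23 ang -0.192 rad(ccw of x_c) r 79.0 z 0.1647 yawerr -1.3 Fpull 8.4 Frad 0.4 Fz 6.8 gap 0.0242 gf 4.4 q6 -1.54
```

```bash

for i in 1 2 3; do python3 -m jog '[-0.001,0.0266,0,0.025,0.72,-0.003,0.0532,0,0.05,0.72,-0.003,0.0532,0,0.05,0.72,-0.003,0.0532,0,0.05,0.72,-0.003,0.0532,0,0.05,0.72]' >/dev/null; python3 st.py; done
```

```text
t 13.65 ang -0.292 rad(ccw of x_c) r 79.2 z 0.1646 yawerr -1.3 Fpull 8.4 Frad 1.2 Fz 5.8 gap 0.0240 gf 4.4 q6 -1.42
t 14.07 ang -0.390 rad(ccw of x_c) r 79.3 z 0.1646 yawerr -1.3 Fpull 8.9 Frad 0.6 Fz 6.2 gap 0.0237 gf 4.7 q6 -1.30
t 14.48 ang -0.487 rad(ccw of x_c) r 79.5 z 0.1645 yawerr -1.5 Fpull 10.0 Frad -0.8 Fz 6.1 gap 0.0240 gf 5.0 q6 -1.19
```

```bash

for i in 1 2; do python3 -m jog '[-0.001,0.0266,0,0.025,0.72,-0.003,0.0532,0,0.05,0.72,-0.003,0.0532,0,0.05,0.72,-0.003,0.0532,0,0.05,0.72,-0.003,0.0532,0,0.05,0.72]' >/dev/null; python3 st.py; done
```

```text
t 14.90 ang -0.583 rad(ccw of x_c) r 79.6 z 0.1644 yawerr -1.8 Fpull 10.4 Frad -1.3 Fz 7.5 gap 0.0239 gf 5.3 q6 -1.07
t 15.32 ang -0.677 rad(ccw of x_c) r 79.8 z 0.1643 yawerr -2.1 Fpull 10.9 Frad -1.1 Fz 7.8 gap 0.0237 gf 5.6 q6 -0.96
```

```bash

for i in 1; do python3 -m jog '[-0.001,0.0266,0,0.025,0.72,-0.003,0.0532,0,0.05,0.72,-0.003,0.0532,0,0.05,0.72,-0.003,0.0532,0,0.05,0.72,-0.003,0.0532,0,0.05,0.72]' >/dev/null; python3 st.py; python3 -m jog '[0,0,0,0,0.72,0,0,0,0,0.72]' >/dev/null; python3 st.py; done
```

```text
t 15.73 ang -0.770 rad(ccw of x_c) r 79.9 z 0.1642 yawerr -2.5 Fpull 13.8 Frad -1.8 Fz 8.7 gap 0.0239 gf 6.0 q6 -0.84
t 15.90 ang -0.770 rad(ccw of x_c) r 79.9 z 0.1642 yawerr -2.5 Fpull 12.0 Frad -1.9 Fz 9.1 gap 0.0241 gf 6.0 q6 -0.84
```

```bash

python3 -m jog '[0,0,0,0,1,0,0,0,0,1,0,0,0,0,1,0,0,0,0,1]' >/dev/null; python3 st.py
python3 -m jog '[0,0,-0.03,0,1,0,0,-0.055,0,1,0,0,-0.055,0,1,0,0,-0.055,0,1]' >/dev/null; python3 st.py
```

```text
t 16.23 ang -0.767 rad(ccw of x_c) r 80.1 z 0.1644 yawerr -2.7 Fpull 11.9 Frad 0.0 Fz 11.6 gap 0.0205 gf 58.2 q6 -0.84
t 16.57 ang -0.787 rad(ccw of x_c) r 79.9 z 0.1713 yawerr -1.7 Fpull 5.5 Frad -2.3 Fz -4.5 gap 0.0201 gf 58.8 q6 -0.84
```

```bash

python3 -m jog '[-0.003,-0.0532,0,-0.05,1, -0.01,-0.106,0,-0.1,1, -0.024,-0.158,0,-0.15,1,-0.042,-0.208,0,-0.2,1,-0.065,-0.256,0,-0.25,1,-0.093,-0.301,0,-0.3,1,-0.1255,-0.3435,0,-0.35,1,-0.162,-0.3825,0,-0.4,1]' >/dev/null; python3 st.py
python3 -m jog '[-0.003,-0.0532,0,-0.05,1, -0.01,-0.106,0,-0.1,1, -0.024,-0.158,0,-0.15,1,-0.042,-0.208,0,-0.2,1,-0.065,-0.256,0,-0.25,1,-0.093,-0.301,0,-0.3,1,-0.1,-0.311,0,-0.31,1,-0.1,-0.311,0,-0.31,1]' >/dev/null; python3 st.py
```

```text
t 17.23 ang 0.019 rad(ccw of x_c) r 78.7 z 0.1720 yawerr -1.8 Fpull 8.2 Frad 0.2 Fz -4.0 gap 0.0203 gf 58.8 q6 -1.78
t 17.90 ang 0.660 rad(ccw of x_c) r 78.3 z 0.1724 yawerr -3.3 Fpull 5.5 Frad 0.1 Fz -3.8 gap 0.0203 gf 58.9 q6 -2.48
```

```bash

python3 -m jog '[-0.001,-0.0266,0,-0.025,1, -0.003,-0.0532,0,-0.05,1,-0.006,-0.085,0,-0.09,1,-0.006,-0.085,0,-0.09,1,-0.006,-0.085,0,-0.09,1]' >/dev/null; python3 st.py
python3 -m jog '[0,0,0.02,0,1,0,0,0.04,0,1,0,0,0.04,0,1]' >/dev/null; python3 st.py
python3 -m jog '[0,0,0.01,0,1,0,0,0.01,0,1]' >/dev/null; python3 st.py
```

```text
t 18.32 ang 0.835 rad(ccw of x_c) r 78.3 z 0.1727 yawerr -3.1 Fpull 7.7 Frad 1.4 Fz -4.9 gap 0.0201 gf 59.0 q6 -2.68
t 18.57 ang 0.834 rad(ccw of x_c) r 78.3 z 0.1665 yawerr -3.0 Fpull 7.3 Frad 0.7 Fz -3.8 gap 0.0202 gf 59.1 q6 -2.68
t 18.73 ang 0.838 rad(ccw of x_c) r 78.4 z 0.1659 yawerr -3.2 Fpull 5.6 Frad 2.0 Fz 1.0 gap 0.0206 gf 59.8 q6 -2.68
```

```bash

python3 -m jog '[0,0,0,0,0.72,0,0,0,0,0.72,0,0,0,0,0.4,0,0,0,0,0,0,0,0,0,0,0,0,0,0,0]' >/dev/null; python3 st.py
python3 -m jog '[0,0,-0.1,0,0,0,0,-0.3,0,0,0,0,-0.5,0,0,0,0,-0.75,0,0,0,0,-0.75,0,0,0,0,-0.75,0,0]' >/dev/null; python3 st.py
python3 - <<'E'
from h import *
c=viewer.camera('wrist'); cv2.imwrite('pics/w3.png',c['pixels'][:,:,::-1])
for r in nets.place_of('grip','wrist')[:1]: print(r['xy'],atz(c,r['xy'],.171).round(4))
a,r=red('scene'); print([x for x in r])
b=cv2.resize(a['pixels'][180:270,240:360,::-1],(800,600),interpolation=cv2.INTER_CUBIC); cv2.imwrite('pics/s3.png',b)
H=np.array((0.538,-0.055)); print('park',H+.08*np.array([np.cos(np.radians(173.1)+.9),np.sin(np.radians(173.1)+.9)]))
E
```

```text
t 19.23 ang 0.788 rad(ccw of x_c) r 78.7 z 0.1650 yawerr -0.2 Fpull -1.0 Frad -0.9 Fz 0.7 gap 0.0716 gf 0.0 q6 -2.68
t 19.73 ang 0.813 rad(ccw of x_c) r 77.9 z 0.2799 yawerr -1.7 Fpull -0.3 Frad -0.6 Fz -0.2 gap 0.0856 gf 0.0 q6 -2.68
[314.3, 227.3] [ 0.4808 -0.1107  0.171 ]
[(array([257.6, 150.1]), array([250, 146,  15,   9,  55], dtype=int32)), (array([302.4, 216.4]), array([299, 209,   7,  16,  96], dtype=int32)), (array([441.2, 367.3]), array([433, 362,  16,   9,  59], dtype=int32))]
park [ 0.48110286 -0.11123802]
```

View pics/w3.png

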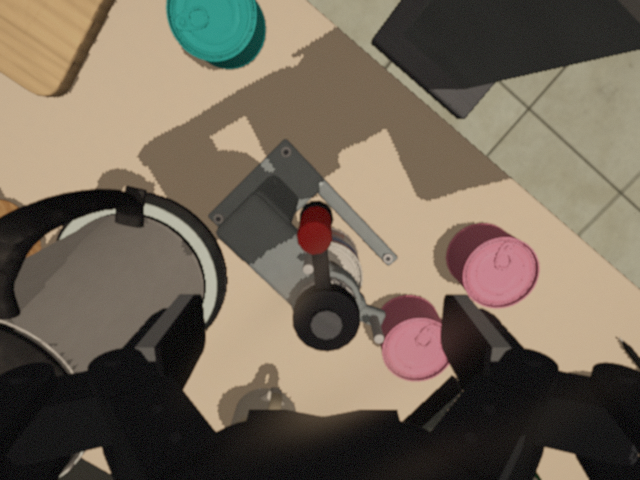

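View pics/s3.png

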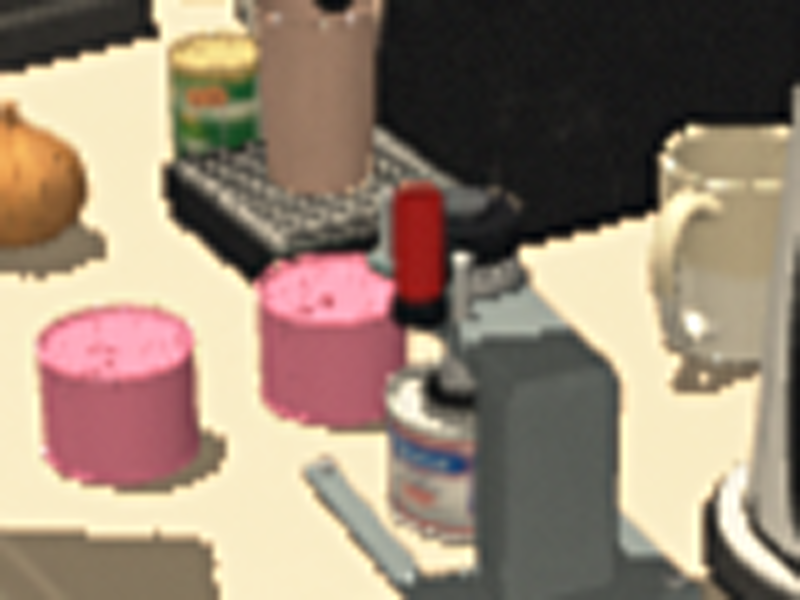

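```bash
python3 - <<'E'
from h import *
c=viewer.camera('scene'); M=np.linalg.inv(np.array(c['cam_to_world'])); f=240/np.tan(np.radians(c['fovy'])/2)
def pr(a,z):
    t=np.radians(173.1)+a; p=M@np.array([.538+.08*np.cos(t),-.055+.08*np.sin(t),z,1]); return np.array([c['cx']-f*p[0]/p[2],c['cy']+f*p[1]/p[2]])
for a in (.62,.66,.70,.80,.84,.88): print(a,pr(a,.171).round(1),pr(a,.174).round(1))
E
```

```text
0.62 [294.5 215.1] [294.4 214.2]
0.66 [295.5 215.4] [295.5 214.4]
0.7 [296.5 215.6] [296.5 214.6]
0.8 [299.2 216. ] [299.2 215.1]
0.84 [300.3 216.2] [300.3 215.2]
0.88 [301.4 216.3] [301.4 215.3]
```

The pad sits on the tin, the lever is at the post, and its projected height matches the seated position. The gripper is clear, so I'm handing in.

```bash
python3 -c "
from rig import manip
print(manip.finish_job())"
```

```text
the job is handed in; nothing more can be done
None
```

I clamped the tin on the second stroke, with the turning pull about 4 N above free turning at the grip (I estimate 45–75 N on the tin). The lever is parked, seated as far as the cameras show, at the starting post; the gripper is clear and the job is handed in, though the hand-in returned no verdict.

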